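# Lock the bayonet lid of a varnish pot

## Task

Two varnish pots stand on the bench; one has its lid locked down, the other pot's lid was only dropped on and stands higher on its spring, unlocked. Lock that lid: press lightly and turn it until you feel it drop into its notches, push it right in against the spring, turn it clockwise (seen from above) about a quarter turn to the stop, then let it rise home and leave it. Leave the tin, the brush and the sanding block where they are.

Things in the scene. Friction and masses are not known exactly. Their poses are not given: they have to be found in the camera images.
- pot: The pot to be closed: upright aluminium pot, 134 mm in diameter (foot 158 mm), fixed to the bench. A black rubber band 12 mm wide just under its lid's edge shows only while the lid stands high, unlocked. Origin at the centre of its underside on the bench, z up.
- mouth (a point): Centre of the upper edge of the pot's mouth collar, under the lid, 110 mm above the pot's origin. The collar has three notches 120 degrees apart, hidden by the lid. Their angle is unknown, differs every time and is unrelated to any axes given: it must be felt. The pot's bore guides the lid upright (1.5 mm play). The lid's lugs pass the notches when within 5 degrees either way.
- lid_top (a point): Centre of the flat top of the loose steel lid, 146 mm in diameter, 0.36 to 0.54 kg. z up, x along its handle. Height above the pot's origin: 142 mm at the start, floating on the spring; 140 mm with the lugs resting on the collar (hard stop); through the notches down to 116 mm (hard stop); below 123 mm it can turn; 128 mm when locked.
- lid_handle (a point): Middle of the lid's handle, 12 mm above lid_top, same axes: a straight bar across the lid's middle, 112 mm long (x), 20 mm wide (y), rising 24 mm from the flat top. Fingertips can stand on the flat top on both sides of the bar, straddling or gripping it, to press and turn. Under the lid's edge are three lugs 120 degrees apart, one below the bar's +x end.
- lid: The same lid; origin on its axis, 30 mm below lid_top. Once pushed in below 123 mm it turns clockwise, seen from above, 71 to 81 degrees from the notches to a hard stop (the other way only some 10 degrees). Let go within 8 degrees of the stop it rises 5 mm into its locking pockets; let go earlier it stays at 123 mm, unlocked; let go at the notches it rises to 142 mm.
- follower (a joint): The hidden spring plate on which the lid rests: travel in m, 0 at the start, grows as the lid is pressed down, 0.014 when locked, 0.026 when fully in. Spring 7 N at 0, plus 0.35 N per mm; the lid's weight (3.5 to 5.3 N) helps, so the push needed is 2 to 3.5 N at the start and 11 to 13 N fully in.
- pot_b: The second pot, the same in shape and size, already locked, fixed: leave it. Origin at the centre of its underside; its lid's flat top is 128 mm above it and its bar handle's top 152 mm. It stands 28 to 45 cm to the side of the first pot, either left or right.
- tin: Bystander: closed tin, 100 mm in diameter, 110 mm high, loose, origin at the centre of its underside.
- brush_mid (a point): Bystander: loose paint brush 200 mm long lying on the bench; a point at its middle, 10 mm above its underside.
- block: Bystander: loose cork sanding block 60 x 110 x 35 mm (x, y, z), origin at the centre of its underside.
Things that resemble listed ones, but are neither listed nor needed, are in the scene too. Leave any green or yellow look-alike of the lid alone.

How it is judged:
On the way:
1. the lid is pushed down through its notches, its top less than 123.5 mm above the pot's underside (z of lid_top in the frame of pot below 0.1235 m), for 0.1 s.
At the end, for the whole second after the job is handed in: The lid is locked and left alone: with nothing holding it, its flat top stands 125.5 to 131.5 mm above the pot's underside (risen into the locking pockets), upright to 0.06 rad, within 6 mm of the pot's axis and at rest (z of lid_top in the frame of pot between 0.1255 and 0.1315 m and horizontal distance between lid_top and pot below 0.006 m and angle between lid_top's own z axis and vertical below 0.06 rad and linear speed of lid below 0.01 m/s and angular speed of lid below 0.1 rad/s); the robot touches nothing.
It fails at once if the tin, the brush or the sanding block is moved by more than 20 mm (distance of any of tin, brush_mid, block from where it was at the start of the episode above 0.02 m).
It also fails if it takes over 72 s, if anything falls off the work surface, if the arm or the gripper's body presses on something with over 40 N, if the wrist force passes 120 N, or if a joint passes its speed limit or range.

## Robot

A 6-joint arm with a two-finger parallel gripper is mounted at the origin on the work surface. World frame = base frame: x ahead of the robot, y to its left, z up, the work surface at z = 0. Lengths are in m, angles in rad, forces in N, time in s.
With the tool pointing down it reaches from about 0.375 to 0.975 m from the base axis. Payload 3.8 kg.
Tool frame: the origin (TCP) lies on the centre line of the jaws, within the pads' length; the fingertips stand 22 mm ahead of it and the grasp point (between the pads) lies 3 mm ahead of it; x points along the fingers, y is the direction in which the jaws open and shut, and the axes are right-handed (so a half turn about x gives the same grasp; the last joint's range is limited). The gripper opens to 85 mm and grips with 20 to 120 N. Pads are 22 mm wide; open, the fingers measure 114 mm over their backs; the gripper's body (76 mm by 85 mm) begins 54 mm behind the grasp point. The pads swing forward as they close: fully open they stand 13 mm farther back than shut.
Start: joints at [1.3, 0.264, 1.604, -0, 1.274, -0.037], TCP at [0.156, 0.657, 0.253] pointing down, gripper open.
Joint ranges: [-2.63, 2.63], [-0.94, 2.18], [0.31, 2.57], [-1.31, 4.45], [0, 2.66], [-2.55, 2.55]. Speed limits (rad/s): [2.57, 2.57, 3.14, 3.14, 3.14, 3.14].

## Interface

Orientations are given as a rotation vector (axis times angle).
In Python, from workcell import monitor, eyes, finish_job gives the robot as it stands. The module is installed in compiled form; this text tells all that it offers.
- The arm moves only by the tool play_rows, never from a script. Its argument "deltas" is a list of rows, each an object of numbers: "wx", "wy", "wz": the turn, a rotation vector about the world's x, y, z in degrees; "x", "y", "z": the shift along the world's x, y, z in mm; "fingers": the closure, from -1 (fully open) to 1 (shut), so that 0 is half open. A call has 1 to 20 rows; each row is the pose to reach, as a shift and turn from the pose commanded when the call began; what a row does not reach only later rows make up. A row lasts 1/8 s, in which the tool goes at most 62.5 mm and 10.7 degrees, less where a joint would pass 70% of its speed; a pose out of reach is approached as far as the arm can. A call with a gripper value outside its range is refused whole. The fingers move at their own pace and stop on an object; "grip_force" is the grip in N (left out, the last holds). Time passes only in rows, so rows that repeat a pose let the fingers close. It gives the time, the measured TCP pose, the force and the opening at its end, in the units of the state.
- monitor.read_state(): the state, without advancing time (a new reading comes with each control period).
- eyes.read_camera(name): name is "scene" or "top"; returns a dict with "frame" (400x640x3 uint8, red, green, blue), "depth" (400x640 float32, m along the optical axis (not along the pixel's ray), 0 where there is no reading), "K" (3x3 intrinsics, pixels), "k1" (the pictures are not rectified: a ray, as slopes to the right and down, at radius r is drawn at 1 + k1 r^2 times it, then the intrinsics apply), "view" (4x4, takes a point from world to camera coordinates). Camera axes: x right, y down, z forward; pixel columns grow to the right and rows downward; lengths in m; the calibration is good to about 2 mm. A picture is of the moment at which its call begins.
- finish_job(): hands the job in, once; it reports no verdict.
The state is a dict: "time": time; "q": joint angles; "joint_vel": joint speeds; "joint_torque": joint torques, N m; "tool_pos": TCP position; "tcp_rot": TCP orientation; "wrist_force": force on the tool from outside, world axes, zero at the start; "torque": the same for the moment, N m; "width": opening from 0.0 (shut) to 1.0 (fully open).
Only numpy, scipy, OpenCV 4.12 (cv2) and the standard library are available. Lean on these libraries where they do the work, as an engineer would, in place of code of your own. Each camera call takes 0.05 s, during which the arm holds its last target.

## Working session

There is one attempt and no reset: what is moved stays moved. The work goes in short steps, Python scripts to look and compute and a tool call to move; the robot and the scene stay as the last step left them, time stands still between calls to the robot, and variables do not carry over. Pictures are saved under pics/ and viewed, and the job is handed in when it is done.

Besides the shell and the picture viewer there is one more tool, called after "Emit:" as a command line: name --argument value ..., lists and objects as JSON in quotes. play_rows: Moves the arm, as the interface text tells. Its arguments: {"type":"object","properties":{"deltas":{"type":"array"},"grip_force":{"type":"number"}},"required":["deltas"]}

```bash
mkdir -p pics; python3 - <<'E'
from workcell import monitor, eyes
import cv2,numpy as np
for n in ["scene","top"]:
    c=eyes.read_camera(n)
    cv2.imwrite(f"pics/{n}0.png",c["frame"][:,:,::-1]); np.savez(f"{n}0.npz",**c)
    print(c["K"],c["k1"],c["view"])
print(monitor.read_state())
E
```

```text
[[387.55634696   0.         318.20359392]
 [  0.         387.55634696 200.12007809]
 [  0.           0.           1.        ]] -0.09269083662986956 [[ 0.79454921  0.60676051 -0.02309183 -0.47953236]
 [ 0.35058932 -0.48948102 -0.79843313 -0.00954907]
 [-0.4957607   0.62629867 -0.60164051  1.17173396]
 [ 0.          0.          0.          1.        ]]
[[403.11084542   0.         321.84748428]
 [  0.         403.11084542 198.47785862]
 [  0.           0.           1.        ]] 0.012944626501940856 [[-0.01106998 -0.99963626  0.02459288  0.14669868]
 [-0.99549417  0.00870114 -0.09442272  0.5362446 ]
 [ 0.09417439 -0.02552733 -0.99522839  1.03320723]
 [ 0.          0.          0.          1.        ]]
{'time': 0.1, 'q': array([ 1.30008708e+00,  2.64672312e-01,  1.60525149e+00, -2.00551474e-05,
        1.27369141e+00, -3.69522076e-02]), 'joint_vel': array([-1.33760423e-03, -5.12750366e-05, -5.12707897e-03,  1.30724034e-03,
        2.08926283e-03, -6.48389161e-04]), 'joint_torque': array([-2.21815635e-04, -5.16710222e+01, -3.68590379e+01, -1.28597821e-04,
        6.38480647e-03, -3.58778095e-05]), 'tool_pos': array([0.15622954, 0.65603535, 0.25208259]), 'tcp_rot': array([ 0.18194444,  1.56328544, -0.18509457]), 'wrist_force': array([-0.4642556 , -0.51510578, -0.14182759]), 'torque': array([ 0.0142848 , -0.04034764, -0.01084925]), 'width': 0.9991064737629874}
```

View pics/scene0.png

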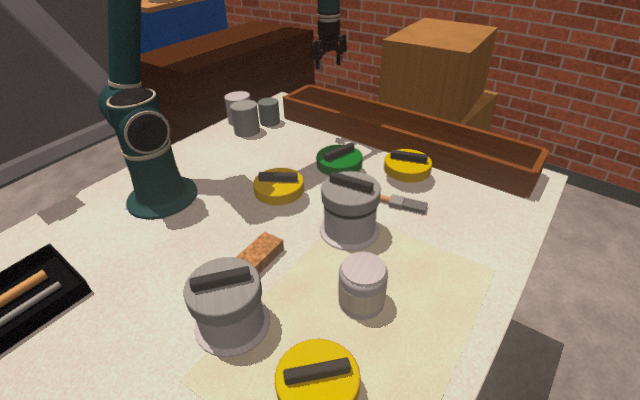

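View pics/top0.png

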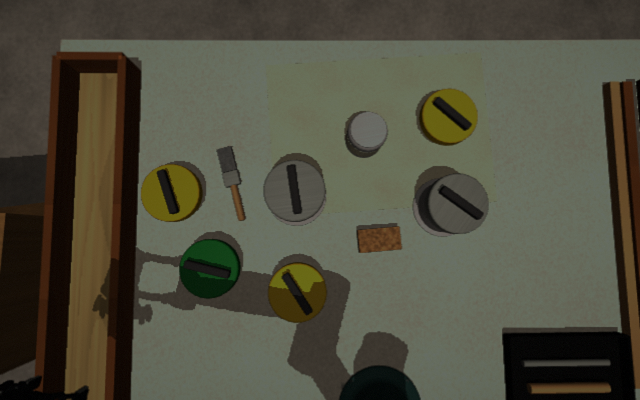

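The scene view shows two grey pots, at (350,205) and (230,300). In the top view they are at (295,190) and (457,203). I'll use depth to tell which lid stands higher.

```bash
cat > h.py <<'E'
import numpy as np,cv2
def cloud(c):
    K=c["K"];k1=float(c["k1"]);d=c["depth"];V=c["view"]
    v,u=np.mgrid[0:400,0:640].astype(float)
    p=np.stack([u.ravel(),v.ravel()],1)[:,None]
    n=cv2.undistortPoints(p,K,np.array([k1,0,0,0,0.]))[:,0]
    z=d.ravel(); P=np.stack([n[:,0]*z,n[:,1]*z,z],1)
    W=(P-V[:3,3])@V[:3,:3]
    W[z==0]=np.nan
    return W.reshape(400,640,3)
def proj(c,p):
    V=c["view"];q=V[:3,:3]@np.array(p)+V[:3,3];x=q[:2]/q[2];x=x*(1+c["k1"]*(x@x))
    return c["K"][:2,:2]@x+c["K"][:2,2]
E
cat > m.py <<'E'
from h import *
for n,seeds in (("top",[(278,195),(480,220)]),("scene",[(335,195),(245,290)])):
    c=dict(np.load(n+"0.npz")); W=cloud(c)
    cents=[]
    z=W[:,:,2]
    for u,v in ([(295,190),(457,203)] if n=="top" else [(350,190),(222,280)]):
        S=W[max(0,v-60):v+60,max(0,u-60):u+60].reshape(-1,3); S=S[~np.isnan(S[:,0])]
        h=S[(S[:,2]>0.11)&(S[:,2]<0.2)]
        m0=np.median(h,0)
        h=h[np.hypot(*(h-m0)[:,:2].T)<0.09]
        f=h[(h[:,2]<0.15)]; hist=np.histogram(f[:,2],bins=np.arange(.11,.18,.002))
        print(n,u,v,m0.round(4),len(h)); print(dict(zip(hist[1].round(3).tolist(),hist[0].tolist())))
        (cx,cy),r=cv2.minEnclosingCircle(h[:,:2].astype(np.float32)); print("circ",cx,cy,r)
        b=h[h[:,2]>0.1475+0*m0[2]]
        if len(b)>10:
            r=cv2.minAreaRect(b[:,:2].astype(np.float32)); print("bar",r,np.median(b,0))
E
python3 m.py; python3 - <<'E'
import cv2
a=cv2.imread('pics/scene0.png');x=cv2.resize(a[160:360,170:400],None,fx=3,fy=3,interpolation=cv2.INTER_CUBIC);cv2.imwrite('pics/z0.png',x)
E
```

```text
top 295 190 [0.5459 0.2082 0.1409] 3021
{0.11: 2, 0.112: 2, 0.114: 1, 0.116: 3, 0.118: 2, 0.12: 1, 0.122: 0, 0.124: 1, 0.126: 1, 0.128: 1, 0.13: 3, 0.132: 6, 0.134: 17, 0.136: 159, 0.138: 751, 0.14: 1104, 0.142: 483, 0.144: 55, 0.146: 2, 0.148: 1, 0.15: 0, 0.152: 0, 0.154: 0, 0.156: 0, 0.158: 0, 0.16: 0, 0.162: 0, 0.164: 0, 0.166: 0, 0.168: 0, 0.17: 0, 0.172: 0, 0.174: 0, 0.176: 0}
circ 0.5474500060081482 0.20985496044158936 0.07301004976034164
bar ((0.5474203824996948, 0.20970824360847473), (0.11183805018663406, 0.019906193017959595), 8.125385284423828) [0.5462668  0.21007894 0.16423227]
top 457 203 [ 0.5126 -0.1761  0.127 ] 2994
{0.11: 16, 0.112: 10, 0.114: 9, 0.116: 12, 0.118: 17, 0.12: 32, 0.122: 169, 0.124: 700, 0.126: 1024, 0.128: 430, 0.13: 73, 0.132: 14, 0.134: 12, 0.136: 11, 0.138: 14, 0.14: 14, 0.142: 13, 0.144: 17, 0.146: 38, 0.148: 138, 0.15: 0, 0.152: 0, 0.154: 0, 0.156: 0, 0.158: 0, 0.16: 0, 0.162: 0, 0.164: 0, 0.166: 0, 0.168: 0, 0.17: 0, 0.172: 0, 0.174: 0, 0.176: 0}
circ 0.5143085718154907 -0.18034042418003082 0.07450622320175171
bar ((0.5149924755096436, -0.18023663
[... 638 characters left out ...]
6919, 0.02058696374297142), 8.307907104492188) [0.55451156 0.20273084 0.16314862]
scene 222 280 [ 0.5318 -0.1919  0.1288] 3893
{0.11: 44, 0.112: 57, 0.114: 51, 0.116: 49, 0.118: 49, 0.12: 57, 0.122: 61, 0.124: 108, 0.126: 730, 0.128: 1582, 0.13: 238, 0.132: 40, 0.134: 48, 0.136: 41, 0.138: 42, 0.14: 48, 0.142: 48, 0.144: 43, 0.146: 42, 0.148: 66, 0.15: 0, 0.152: 0, 0.154: 0, 0.156: 0, 0.158: 0, 0.16: 0, 0.162: 0, 0.164: 0, 0.166: 0, 0.168: 0, 0.17: 0, 0.172: 0, 0.174: 0, 0.176: 0}
circ 0.5161656737327576 -0.18220801651477814 0.07373949885368347
bar ((0.5157925486564636, -0.1810983270406723), (0.10987801849842072, 0.022050293162465096), 53.72331237792969) [ 0.51815585 -0.1826902   0.15213998]
```

View pics/z0.png

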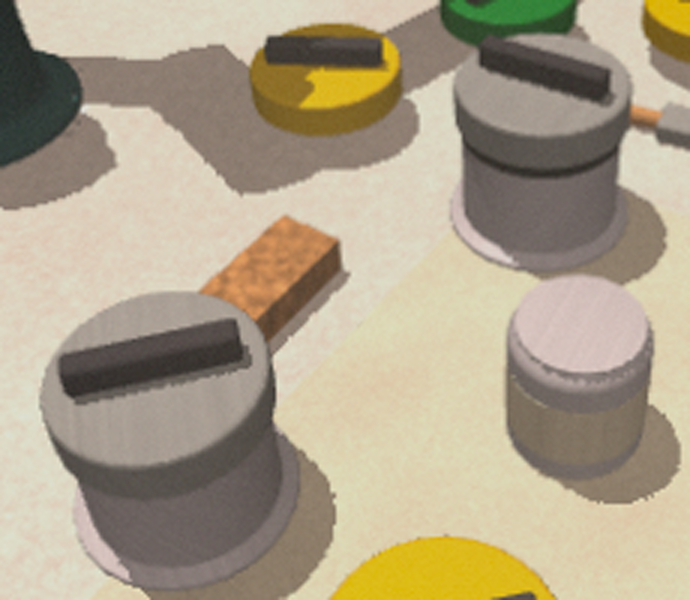

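Pot A, in the top view at (295,190), has its lid top at 142 mm and shows the black band, so it is the one to lock. Its centre is about (0.5483, 0.208) and its bar lies 8.2° from x. The other lid stands at 128 mm, so it is already locked. Next I'll work out the tool yaw.

```bash
python3 - <<'E'
from workcell import monitor
import numpy as np
from scipy.spatial.transform import Rotation as R
s=monitor.read_state();M=R.from_rotvec(s["tcp_rot"]).as_matrix();print(M.round(3),s["tool_pos"])
y=M[:,1];print("yaw of y",np.degrees(np.arctan2(y[1],y[0])),"q0",np.degrees(s["q"][0]))
E
```

```text
[[-0.001  0.232  0.973]
 [-0.002  0.973 -0.232]
 [-1.    -0.002 -0.   ]] [0.15622954 0.65603535 0.25208259]
yaw of y 76.60704896010954 q0 74.4895026981577
```

Emit:
play_rows --deltas '[{"x": 40,"y": -45,"z": 0,"wz": 2},{"x": 80,"y": -90,"z": 0,"wz": 4},{"x": 120,"y": -135,"z": 0,"wz": 6},{"x": 160,"y": -180,"z": 0,"wz": 8},{"x": 200,"y": -225,"z": 0,"wz": 10},{"x": 240,"y": -270,"z": 0,"wz": 12},{"x": 280,"y": -315,"z": 0,"wz": 14},{"x": 320,"y": -360,"z": 0,"wz": 17},{"x": 355,"y": -405,"z": 0,"wz": 19},{"x": 380,"y": -435,"z": 0,"wz": 21},{"x": 392,"y": -447.5,"z": 0,"wz": 21.6},{"x": 392,"y": -447.5,"z": 0,"wz": 21.6},{"x": 392,"y": -447.5,"z": 0,"wz": 21.6},{"x": 392,"y": -447.5,"z": 0,"wz": 21.6}]'

```text
schema error: expected keys wx, wy, wz, x, y, z, fingers
```

```bash
python3 - <<'E'
from workcell import monitor,eyes
import cv2,numpy as np
from scipy.spatial.transform import Rotation as R
for n in["scene","top"]:
    c=eyes.read_camera(n);cv2.imwrite(f"pics/{n}1.png",c["frame"][:,:,::-1])
s=monitor.read_state();M=R.from_rotvec(s["tcp_rot"]).as_matrix();print(M.round(3),s["tool_pos"],s["q"],s["wrist_force"],s["time"])
y=M[:,1];print("yaw of y",np.degrees(np.arctan2(y[1],y[0])))
E
```

```text
[[-0.     0.232  0.973]
 [-0.001  0.973 -0.232]
 [-1.    -0.001 -0.   ]] [0.1562605  0.65620798 0.25243299] [ 1.30010212e+00  2.64464106e-01  1.60486263e+00 -1.69935526e-07
  1.27374329e+00 -3.69034136e-02] [ 0.67409133 -0.78155831  0.38062512] 0.2
yaw of y 76.60477941956749
```

View pics/scene1.png

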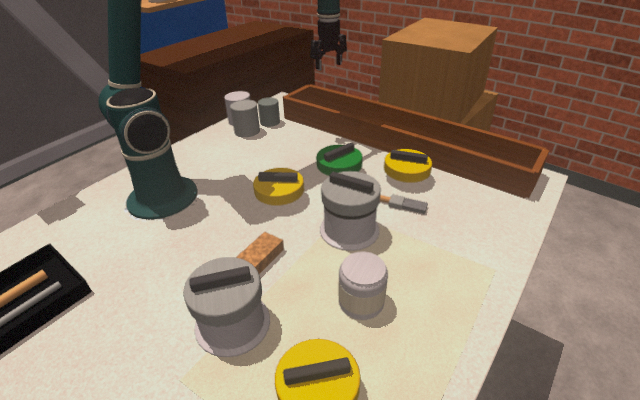

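The call was refused because every row needs all the keys. The arm has not moved. Resending.

Emit:
play_rows --deltas '[{"x": 40,"y": -45,"z": 0,"wx": 0,"wy": 0,"wz": 2,"fingers": -1},{"x": 80,"y": -90,"z": 0,"wx": 0,"wy": 0,"wz": 4,"fingers": -1},{"x": 120,"y": -135,"z": 0,"wx": 0,"wy": 0,"wz": 6,"fingers": -1},{"x": 160,"y": -180,"z": 0,"wx": 0,"wy": 0,"wz": 8,"fingers": -1},{"x": 200,"y": -225,"z": 0,"wx": 0,"wy": 0,"wz": 10,"fingers": -1},{"x": 240,"y": -270,"z": 0,"wx": 0,"wy": 0,"wz": 12,"fingers": -1},{"x": 280,"y": -315,"z": 0,"wx": 0,"wy": 0,"wz": 14,"fingers": -1},{"x": 320,"y": -360,"z": 0,"wx": 0,"wy": 0,"wz": 17,"fingers": -1},{"x": 355,"y": -405,"z": 0,"wx": 0,"wy": 0,"wz": 19,"fingers": -1},{"x": 380,"y": -435,"z": 0,"wx": 0,"wy": 0,"wz": 21,"fingers": -1},{"x": 392,"y": -447.5,"z": 0,"wx": 0,"wy": 0,"wz": 21.6,"fingers": -1},{"x": 392,"y": -447.5,"z": 0,"wx": 0,"wy": 0,"wz": 21.6,"fingers": -1},{"x": 392,"y": -447.5,"z": 0,"wx": 0,"wy": 0,"wz": 21.6,"fingers": -1}]' --grip_force 20

```text
time: 1.82
tool_pos: [0.5476, 0.2102, 0.2531]
tcp_rot: [-0.113, 1.569, 0.113]
wrist_force: [-0.5, -0.0, 0.2]
width: 1.002
```

```bash
cat > st.py <<'E'
from workcell import monitor
import numpy as np
from scipy.spatial.transform import Rotation as R
s=monitor.read_state();M=R.from_rotvec(s["tcp_rot"]).as_matrix();y=M[:,1]
print("pos",s["tool_pos"].round(4),"x",M[:,0].round(3),"yaw",np.degrees(np.arctan2(y[1],y[0])).round(2),"q6",np.degrees(s["q"][5]).round(1),"F",s["wrist_force"].round(2),"T",s["torque"].round(2),"w",round(s["width"],3),"t",s["time"])
E
python3 st.py; python3 - <<'E'
from workcell import eyes
import cv2
c=eyes.read_camera("scene");cv2.imwrite("pics/scene2.png",c["frame"][:,:,::-1])
E
```

```text
pos [0.5476 0.2102 0.2531] x [-0.001  0.    -1.   ] yaw 98.24 q6 -79.7 F [-0.51 -0.01  0.24] T [ 0.01 -0.02 -0.01] w 1.002 t 1.825
```

View pics/scene2.png

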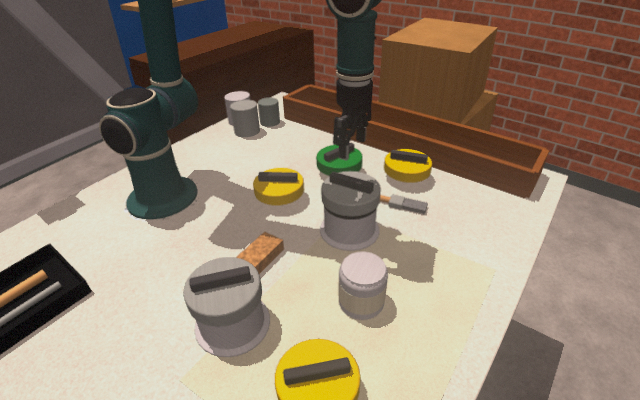

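Emit:
play_rows --deltas '[{"x": 0.5,"y": -1,"z": -20,"wx": 0,"wy": 0,"wz": 0,"fingers": -1},{"x": 0.5,"y": -1,"z": -40,"wx": 0,"wy": 0,"wz": 0,"fingers": -1},{"x": 0.5,"y": -1,"z": -55,"wx": 0,"wy": 0,"wz": 0,"fingers": -1},{"x": 0.5,"y": -1,"z": -65,"wx": 0,"wy": 0,"wz": 0,"fingers": -1},{"x": 0.5,"y": -1,"z": -72,"wx": 0,"wy": 0,"wz": 0,"fingers": -1},{"x": 0.5,"y": -1,"z": -72,"wx": 0,"wy": 0,"wz": 0,"fingers": 1},{"x": 0.5,"y": -1,"z": -72,"wx": 0,"wy": 0,"wz": 0,"fingers": 1},{"x": 0.5,"y": -1,"z": -72,"wx": 0,"wy": 0,"wz": 0,"fingers": 1},{"x": 0.5,"y": -1,"z": -72,"wx": 0,"wy": 0,"wz": 0,"fingers": 1},{"x": 0.5,"y": -1,"z": -72,"wx": 0,"wy": 0,"wz": 0,"fingers": 1},{"x": 0.5,"y": -1,"z": -72,"wx": 0,"wy": 0,"wz": 0,"fingers": 1},{"x": 0.5,"y": -1,"z": -72,"wx": 0,"wy": 0,"wz": 0,"fingers": 1},{"x": 0.5,"y": -1,"z": -72,"wx": 0,"wy": 0,"wz": 0,"fingers": 1}]' --grip_force 20

```text
time: 3.5
tool_pos: [0.5491, 0.2083, 0.1816]
tcp_rot: [-0.112, 1.567, 0.113]
wrist_force: [-0.6, 1.2, 3.1]
width: 0.227
```

```bash
python3 st.py; python3 - <<'E'
from workcell import eyes
import cv2
c=eyes.read_camera("scene");cv2.imwrite("pics/scene3.png",cv2.resize(c["frame"][100:260,260:460,::-1],None,fx=3,fy=3))
E
```

```text
pos [0.5491 0.2083 0.1816] x [ 0.001  0.    -1.   ] yaw 98.2 q6 -79.9 F [-0.57  1.25  3.06] T [ 0.27 -0.04 -0.03] w 0.227 t 3.5
```

View pics/scene3.png

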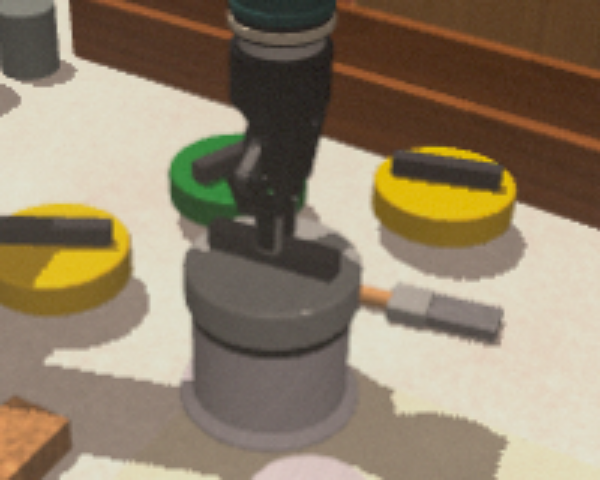

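Emit:
play_rows --deltas '[{"x": 0,"y": 0,"z": 0,"wx": 0,"wy": 0,"wz": 0,"fingers": 0},{"x": 0,"y": 0,"z": 0,"wx": 0,"wy": 0,"wz": 0,"fingers": 0},{"x": 0,"y": 0,"z": 0,"wx": 0,"wy": 0,"wz": 0,"fingers": 0},{"x": 0,"y": 0,"z": -6,"wx": 0,"wy": 0,"wz": 0,"fingers": 0},{"x": 0,"y": 0,"z": -12,"wx": 0,"wy": 0,"wz": 0,"fingers": 0},{"x": 0,"y": 0,"z": -12,"wx": 0,"wy": 0,"wz": 0,"fingers": 0},{"x": 0,"y": 0,"z": -12,"wx": 0,"wy": 0,"wz": 0,"fingers": 1},{"x": 0,"y": 0,"z": -12,"wx": 0,"wy": 0,"wz": 0,"fingers": 1},{"x": 0,"y": 0,"z": -12,"wx": 0,"wy": 0,"wz": 0,"fingers": 1},{"x": 0,"y": 0,"z": -12,"wx": 0,"wy": 0,"wz": 0,"fingers": 1},{"x": 0,"y": 0,"z": -12,"wx": 0,"wy": 0,"wz": 0,"fingers": 1}]' --grip_force 30

```text
time: 4.92
tool_pos: [0.5489, 0.2083, 0.1695]
tcp_rot: [-0.112, 1.568, 0.113]
wrist_force: [-1.0, 0.8, 1.1]
width: 0.225
```

```bash
python3 st.py
```

```text
pos [0.5489 0.2083 0.1695] x [ 0.  0. -1.] yaw 98.2 q6 -79.9 F [-1.01  0.81  1.11] T [ 0.24  0.09 -0.01] w 0.225 t 4.925
```

Gripped deeper. Now I'll press down about 4 mm to learn the stiffness.

Emit:
play_rows --deltas '[{"x": 0,"y": 0,"z": -1,"wx": 0,"wy": 0,"wz": 0,"fingers": 1},{"x": 0,"y": 0,"z": -2,"wx": 0,"wy": 0,"wz": 0,"fingers": 1},{"x": 0,"y": 0,"z": -3,"wx": 0,"wy": 0,"wz": 0,"fingers": 1},{"x": 0,"y": 0,"z": -3,"wx": 0,"wy": 0,"wz": 0,"fingers": 1},{"x": 0,"y": 0,"z": -3,"wx": 0,"wy": 0,"wz": 0,"fingers": 1}]' --grip_force 30

```text
time: 5.55
tool_pos: [0.5491, 0.2084, 0.1675]
tcp_rot: [-0.112, 1.567, 0.113]
wrist_force: [-3.0, 0.7, 7.0]
width: 0.23
```

```bash
python3 st.py
```

```text
pos [0.5491 0.2084 0.1675] x [ 0.001  0.001 -1.   ] yaw 98.2 q6 -79.9 F [-3.04  0.65  6.96] T [0.11 0.64 0.  ] w 0.23 t 5.55
```

Emit:
play_rows --deltas '[{"x": 0,"y": 0,"z": -0.5,"wx": 0,"wy": 0,"wz": -2,"fingers": 1},{"x": 0,"y": 0,"z": -0.5,"wx": 0,"wy": 0,"wz": -4,"fingers": 1},{"x": 0,"y": 0,"z": -0.5,"wx": 0,"wy": 0,"wz": -6,"fingers": 1},{"x": 0,"y": 0,"z": -0.5,"wx": 0,"wy": 0,"wz": -8,"fingers": 1},{"x": 0,"y": 0,"z": -0.5,"wx": 0,"wy": 0,"wz": -8,"fingers": 1}]' --grip_force 40

```text
time: 6.18
tool_pos: [0.5503, 0.2084, 0.1675]
tcp_rot: [-0.003, 1.567, 0.003]
wrist_force: [0.1, 2.0, 7.1]
width: 0.224
```

```bash
python3 st.py
```

```text
pos [0.5503 0.2084 0.1675] x [ 0.003  0.001 -1.   ] yaw 90.22 q6 -71.9 F [0.09 1.99 7.05] T [-0.07  0.19  0.08] w 0.224 t 6.175
```

Emit:
play_rows --deltas '[{"x": 0,"y": 0,"z": -0.5,"wx": 0,"wy": 0,"wz": -2,"fingers": 1},{"x": 0,"y": 0,"z": -0.5,"wx": 0,"wy": 0,"wz": -4,"fingers": 1},{"x": 0,"y": 0,"z": -0.5,"wx": 0,"wy": 0,"wz": -6,"fingers": 1},{"x": 0,"y": 0,"z": -0.5,"wx": 0,"wy": 0,"wz": -8,"fingers": 1},{"x": 0,"y": 0,"z": -0.5,"wx": 0,"wy": 0,"wz": -8,"fingers": 1}]'

```text
time: 6.8
tool_pos: [0.5503, 0.2084, 0.1674]
tcp_rot: [0.107, 1.565, -0.106]
wrist_force: [-1.0, 1.0, 9.0]
width: 0.224
```

```bash
python3 st.py
```

```text
pos [0.5503 0.2084 0.1674] x [ 0.003  0.    -1.   ] yaw 82.23 q6 -63.9 F [-0.99  1.02  8.96] T [-0.11  0.43  0.09] w 0.224 t 6.8
```

Emit:
play_rows --deltas '[{"x": 0,"y": 0,"z": 0,"wx": 0,"wy": 0,"wz": -2,"fingers": 1},{"x": 0,"y": 0,"z": 0,"wx": 0,"wy": 0,"wz": -4,"fingers": 1},{"x": 0,"y": 0,"z": 0,"wx": 0,"wy": 0,"wz": -6,"fingers": 1},{"x": 0,"y": 0,"z": 0,"wx": 0,"wy": 0,"wz": -8,"fingers": 1},{"x": 0,"y": 0,"z": 0,"wx": 0,"wy": 0,"wz": -8,"fingers": 1}]'

```text
time: 7.42
tool_pos: [0.5502, 0.2084, 0.1675]
tcp_rot: [0.217, 1.557, -0.215]
wrist_force: [-2.1, 1.1, 9.5]
width: 0.225
```

```bash
python3 st.py
```

```text
pos [0.5502 0.2084 0.1675] x [ 0.003  0.    -1.   ] yaw 74.23 q6 -55.9 F [-2.14  1.06  9.48] T [-0.15  0.48  0.09] w 0.225 t 7.425
```

Emit:
play_rows --deltas '[{"x": 0,"y": 0,"z": 0,"wx": 0,"wy": 0,"wz": -2,"fingers": 1},{"x": 0,"y": 0,"z": 0,"wx": 0,"wy": 0,"wz": -4,"fingers": 1},{"x": 0,"y": 0,"z": 0,"wx": 0,"wy": 0,"wz": -6,"fingers": 1},{"x": 0,"y": 0,"z": 0,"wx": 0,"wy": 0,"wz": -8,"fingers": 1},{"x": 0,"y": 0,"z": 0,"wx": 0,"wy": 0,"wz": -8,"fingers": 1}]'

```text
time: 8.05
tool_pos: [0.5501, 0.2083, 0.1675]
tcp_rot: [0.326, 1.543, -0.324]
wrist_force: [-1.4, 1.5, 10.1]
width: 0.228
```

```bash
python3 st.py
```

```text
pos [0.5501 0.2083 0.1675] x [ 0.003  0.    -1.   ] yaw 66.24 q6 -47.9 F [-1.42  1.49 10.11] T [-0.19  0.52  0.16] w 0.228 t 8.05
```

Emit:
play_rows --deltas '[{"x": 0,"y": 0,"z": 0,"wx": 0,"wy": 0,"wz": -2,"fingers": 1},{"x": 0,"y": 0,"z": 0,"wx": 0,"wy": 0,"wz": -4,"fingers": 1},{"x": 0,"y": 0,"z": 0,"wx": 0,"wy": 0,"wz": -6,"fingers": 1},{"x": 0,"y": 0,"z": 0,"wx": 0,"wy": 0,"wz": -8,"fingers": 1},{"x": 0,"y": 0,"z": 0,"wx": 0,"wy": 0,"wz": -8,"fingers": 1}]'

```text
time: 8.68
tool_pos: [0.55, 0.2083, 0.1674]
tcp_rot: [0.435, 1.524, -0.434]
wrist_force: [-2.1, 0.6, 9.5]
width: 0.223
```

```bash
python3 st.py
```

```text
pos [0.55   0.2083 0.1674] x [ 0.003  0.    -1.   ] yaw 58.23 q6 -39.9 F [-2.12  0.6   9.51] T [-0.19  0.62  0.12] w 0.223 t 8.675
```

Emit:
play_rows --deltas '[{"x": 0,"y": 0,"z": 0,"wx": 0,"wy": 0,"wz": -2,"fingers": 1},{"x": 0,"y": 0,"z": 0,"wx": 0,"wy": 0,"wz": -4,"fingers": 1},{"x": 0,"y": 0,"z": 0,"wx": 0,"wy": 0,"wz": -6,"fingers": 1},{"x": 0,"y": 0,"z": 0,"wx": 0,"wy": 0,"wz": -8,"fingers": 1},{"x": 0,"y": 0,"z": 0,"wx": 0,"wy": 0,"wz": -8,"fingers": 1}]'

```text
time: 9.3
tool_pos: [0.5498, 0.2082, 0.1674]
tcp_rot: [0.543, 1.5, -0.542]
wrist_force: [-2.4, -0.2, 9.9]
width: 0.222
```

```bash
python3 st.py
```

```text
pos [0.5498 0.2082 0.1674] x [ 0.002 -0.    -1.   ] yaw 50.24 q6 -31.9 F [-2.44 -0.22  9.94] T [-0.19  0.71  0.13] w 0.222 t 9.3
```

Emit:
play_rows --deltas '[{"x": 0,"y": 0,"z": 0,"wx": 0,"wy": 0,"wz": -2,"fingers": 1},{"x": 0,"y": 0,"z": 0,"wx": 0,"wy": 0,"wz": -4,"fingers": 1},{"x": 0,"y": 0,"z": 0,"wx": 0,"wy": 0,"wz": -6,"fingers": 1},{"x": 0,"y": 0,"z": 0,"wx": 0,"wy": 0,"wz": -8,"fingers": 1},{"x": 0,"y": 0,"z": 0,"wx": 0,"wy": 0,"wz": -8,"fingers": 1}]'

```text
time: 9.93
tool_pos: [0.5496, 0.2081, 0.1674]
tcp_rot: [0.652, 1.469, -0.651]
wrist_force: [-3.3, 0.7, 10.4]
width: 0.226
```

```bash
python3 st.py
```

```text
pos [0.5496 0.2081 0.1674] x [ 0.002 -0.    -1.   ] yaw 42.23 q6 -23.9 F [-3.28  0.7  10.4 ] T [-0.22  0.82  0.17] w 0.226 t 9.925
```

Emit:
play_rows --deltas '[{"x": 0,"y": 0,"z": 0,"wx": 0,"wy": 0,"wz": -2,"fingers": 1},{"x": 0,"y": 0,"z": 0,"wx": 0,"wy": 0,"wz": -4,"fingers": 1},{"x": 0,"y": 0,"z": 0,"wx": 0,"wy": 0,"wz": -6,"fingers": 1},{"x": 0,"y": 0,"z": 0,"wx": 0,"wy": 0,"wz": -8,"fingers": 1},{"x": 0,"y": 0,"z": 0,"wx": 0,"wy": 0,"wz": -8,"fingers": 1}]'

```text
time: 10.55
tool_pos: [0.5494, 0.2081, 0.1673]
tcp_rot: [0.759, 1.433, -0.758]
wrist_force: [-3.0, -0.4, 10.9]
width: 0.228
```

```bash
python3 st.py;python3 - <<'E'
from workcell import eyes
import cv2
c=eyes.read_camera("scene");cv2.imwrite("pics/scene4.png",cv2.resize(c["frame"][100:260,260:460,::-1],None,fx=3,fy=3))
E
```

```text
pos [0.5494 0.2081 0.1673] x [ 0.001 -0.    -1.   ] yaw 34.23 q6 -15.9 F [-3.   -0.42 10.91] T [-0.18  0.86  0.18] w 0.228 t 10.55
```

View pics/scene4.png

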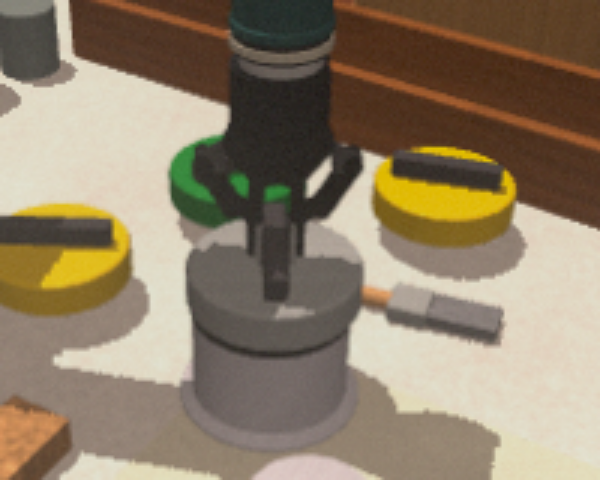

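The lid turns with the gripper, and the black band is still visible. Continuing.

Emit:
play_rows --deltas '[{"x": 0,"y": 0,"z": 0,"wx": 0,"wy": 0,"wz": -2,"fingers": 1},{"x": 0,"y": 0,"z": 0,"wx": 0,"wy": 0,"wz": -4,"fingers": 1},{"x": 0,"y": 0,"z": 0,"wx": 0,"wy": 0,"wz": -6,"fingers": 1},{"x": 0,"y": 0,"z": 0,"wx": 0,"wy": 0,"wz": -8,"fingers": 1},{"x": 0,"y": 0,"z": 0,"wx": 0,"wy": 0,"wz": -8,"fingers": 1}]'

```text
time: 11.22
tool_pos: [0.5492, 0.2077, 0.1653]
tcp_rot: [0.866, 1.391, -0.866]
wrist_force: [-0.1, -1.2, 4.9]
width: 0.22
```

```bash
python3 st.py
```

```text
pos [0.5492 0.2077 0.1653] x [ 0.    -0.001 -1.   ] yaw 26.19 q6 -7.9 F [-0.14 -1.24  4.92] T [-0.45  0.18 -0.04] w 0.22 t 11.225
```

The lid dropped 2 mm and the push fell to 5 N, so it is in the notches. Now pushing it in.

Emit:
play_rows --deltas '[{"x": 0,"y": 0,"z": -2,"wx": 0,"wy": 0,"wz": 0,"fingers": 1},{"x": 0,"y": 0,"z": -4,"wx": 0,"wy": 0,"wz": 0,"fingers": 1},{"x": 0,"y": 0,"z": -6,"wx": 0,"wy": 0,"wz": 0,"fingers": 1},{"x": 0,"y": 0,"z": -8,"wx": 0,"wy": 0,"wz": 0,"fingers": 1},{"x": 0,"y": 0,"z": -10,"wx": 0,"wy": 0,"wz": 0,"fingers": 1},{"x": 0,"y": 0,"z": -12,"wx": 0,"wy": 0,"wz": 0,"fingers": 1},{"x": 0,"y": 0,"z": -14,"wx": 0,"wy": 0,"wz": 0,"fingers": 1},{"x": 0,"y": 0,"z": -16,"wx": 0,"wy": 0,"wz": 0,"fingers": 1},{"x": 0,"y": 0,"z": -18,"wx": 0,"wy": 0,"wz": 0,"fingers": 1},{"x": 0,"y": 0,"z": -20,"wx": 0,"wy": 0,"wz": 0,"fingers": 1},{"x": 0,"y": 0,"z": -20,"wx": 0,"wy": 0,"wz": 0,"fingers": 1},{"x": 0,"y": 0,"z": -20,"wx": 0,"wy": 0,"wz": 0,"fingers": 1}]' --grip_force 60

```text
time: 12.72
tool_pos: [0.5492, 0.2078, 0.1463]
tcp_rot: [0.866, 1.391, -0.866]
wrist_force: [-2.3, -3.0, 9.9]
width: 0.219
```

```bash
python3 st.py;python3 - <<'E'
from workcell import eyes
import cv2
c=eyes.read_camera("scene");cv2.imwrite("pics/scene5.png",cv2.resize(c["frame"][100:260,260:460,::-1],None,fx=3,fy=3))
E
```

```text
pos [0.5492 0.2078 0.1463] x [ 0.001 -0.001 -1.   ] yaw 26.22 q6 -7.9 F [-2.32 -3.02  9.9 ] T [-0.75  0.66 -0.01] w 0.219 t 12.725
```

View pics/scene5.png

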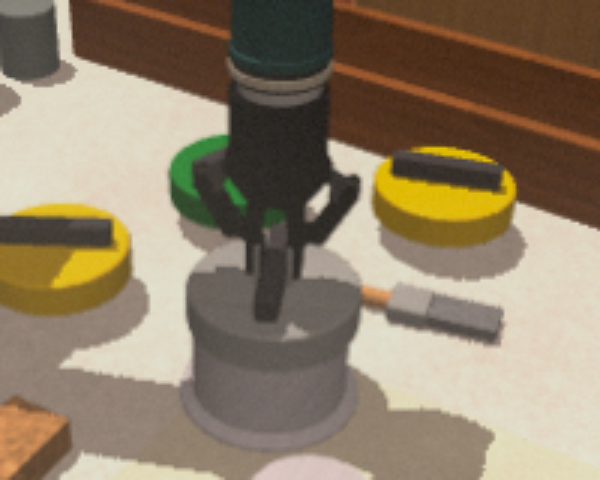

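The lid is at about 119 mm and the band is hidden. Now the clockwise quarter turn, the first 60° pressed 1 mm deeper.

Emit:
play_rows --deltas '[{"x": 0,"y": 0,"z": -1,"wx": 0,"wy": 0,"wz": -3,"fingers": 1},{"x": 0,"y": 0,"z": -1,"wx": 0,"wy": 0,"wz": -7,"fingers": 1},{"x": 0,"y": 0,"z": -1,"wx": 0,"wy": 0,"wz": -11,"fingers": 1},{"x": 0,"y": 0,"z": -1,"wx": 0,"wy": 0,"wz": -15,"fingers": 1},{"x": 0,"y": 0,"z": -1,"wx": 0,"wy": 0,"wz": -19,"fingers": 1},{"x": 0,"y": 0,"z": -1,"wx": 0,"wy": 0,"wz": -23,"fingers": 1},{"x": 0,"y": 0,"z": -1,"wx": 0,"wy": 0,"wz": -27,"fingers": 1},{"x": 0,"y": 0,"z": -1,"wx": 0,"wy": 0,"wz": -30,"fingers": 1},{"x": 0,"y": 0,"z": -1,"wx": 0,"wy": 0,"wz": -30,"fingers": 1}]'

```text
time: 13.9
tool_pos: [0.5483, 0.2084, 0.1452]
tcp_rot: [1.258, 1.178, -1.259]
wrist_force: [-3.5, -1.8, 10.9]
width: 0.217
```

```bash
python3 st.py
```

```text
pos [0.5483 0.2084 0.1452] x [-0.001  0.    -1.   ] yaw -3.81 q6 22.1 F [-3.5  -1.83 10.88] T [-0.25  1.06  0.01] w 0.217 t 13.9
```

Emit:
play_rows --deltas '[{"x": 0,"y": 0,"z": 0,"wx": 0,"wy": 0,"wz": -3,"fingers": 1},{"x": 0,"y": 0,"z": 0,"wx": 0,"wy": 0,"wz": -7,"fingers": 1},{"x": 0,"y": 0,"z": 0,"wx": 0,"wy": 0,"wz": -11,"fingers": 1},{"x": 0,"y": 0,"z": 0,"wx": 0,"wy": 0,"wz": -15,"fingers": 1},{"x": 0,"y": 0,"z": 0,"wx": 0,"wy": 0,"wz": -19,"fingers": 1},{"x": 0,"y": 0,"z": 0,"wx": 0,"wy": 0,"wz": -23,"fingers": 1},{"x": 0,"y": 0,"z": 0,"wx": 0,"wy": 0,"wz": -27,"fingers": 1},{"x": 0,"y": 0,"z": 0,"wx": 0,"wy": 0,"wz": -30,"fingers": 1},{"x": 0,"y": 0,"z": 0,"wx": 0,"wy": 0,"wz": -33,"fingers": 1},{"x": 0,"y": 0,"z": 0,"wx": 0,"wy": 0,"wz": -36,"fingers": 1},{"x": 0,"y": 0,"z": 0,"wx": 0,"wy": 0,"wz": -36,"fingers": 1}]'

```text
time: 15.28
tool_pos: [0.5477, 0.2086, 0.145]
tcp_rot: [1.698, 0.798, -1.702]
wrist_force: [-6.4, -1.1, 12.0]
width: 0.214
```

```bash
python3 st.py
```

```text
pos [0.5477 0.2086 0.145 ] x [-0.002  0.001 -1.   ] yaw -39.81 q6 58.1 F [-6.36 -1.08 12.03] T [-0.05  1.19  0.05] w 0.214 t 15.275
```

Emit:
play_rows --deltas '[{"x": 0,"y": 0,"z": 0,"wx": 0,"wy": 0,"wz": -2,"fingers": 1},{"x": 0,"y": 0,"z": 0,"wx": 0,"wy": 0,"wz": -4,"fingers": 1},{"x": 0,"y": 0,"z": 0,"wx": 0,"wy": 0,"wz": -6,"fingers": 1},{"x": 0,"y": 0,"z": 0,"wx": 0,"wy": 0,"wz": -6,"fingers": 1}]'

```text
time: 15.78
tool_pos: [0.5476, 0.2087, 0.145]
tcp_rot: [1.767, 0.721, -1.771]
wrist_force: [-5.2, -0.6, 11.4]
width: 0.219
```

```bash
python3 st.py
```

```text
pos [0.5476 0.2087 0.145 ] x [-0.003  0.001 -1.   ] yaw -45.76 q6 64.1 F [-5.22 -0.59 11.44] T [0.02 1.26 0.35] w 0.219 t 15.775
```

Emit:
play_rows --deltas '[{"x": 0,"y": 0,"z": 0,"wx": 0,"wy": 0,"wz": -1.5,"fingers": 1},{"x": 0,"y": 0,"z": 0,"wx": 0,"wy": 0,"wz": -3,"fingers": 1},{"x": 0,"y": 0,"z": 0,"wx": 0,"wy": 0,"wz": -3,"fingers": 1}]'

```text
time: 16.15
tool_pos: [0.5468, 0.2086, 0.1449]
tcp_rot: [1.797, 0.682, -1.805]
wrist_force: [-9.4, -1.2, 13.1]
width: 0.219
```

```bash
python3 st.py
```

```text
pos [0.5468 0.2086 0.1449] x [-0.004 -0.    -1.   ] yaw -48.57 q6 66.9 F [-9.35 -1.16 13.1 ] T [0.15 1.55 1.55] w 0.219 t 16.15
```

Torque has reached 1.55 N·m after about 74°, so the lid is at the stop. I'll ease the torque, let the lid rise, then check.

Emit:
play_rows --deltas '[{"x": 0,"y": 0,"z": 0,"wx": 0,"wy": 0,"wz": 1.5,"fingers": 1},{"x": 0,"y": 0,"z": 2,"wx": 0,"wy": 0,"wz": 1.5,"fingers": 1},{"x": 0,"y": 0,"z": 4,"wx": 0,"wy": 0,"wz": 1.5,"fingers": 1},{"x": 0,"y": 0,"z": 6,"wx": 0,"wy": 0,"wz": 1.5,"fingers": 1},{"x": 0,"y": 0,"z": 8,"wx": 0,"wy": 0,"wz": 1.5,"fingers": 1},{"x": 0,"y": 0,"z": 10,"wx": 0,"wy": 0,"wz": 1.5,"fingers": 1},{"x": 0,"y": 0,"z": 10,"wx": 0,"wy": 0,"wz": 1.5,"fingers": 1}]' --grip_force 30

```text
time: 17.02
tool_pos: [0.5467, 0.2085, 0.1532]
tcp_rot: [1.782, 0.701, -1.79]
wrist_force: [-6.6, 1.6, 4.4]
width: 0.219
```

```bash
python3 st.py
```

```text
pos [0.5467 0.2085 0.1532] x [-0.005  0.    -1.   ] yaw -47.23 q6 65.6 F [-6.58  1.58  4.43] T [0.32 1.02 0.6 ] w 0.219 t 17.025
```

Emit:
play_rows --deltas '[{"x": 0,"y": 0,"z": 1,"wx": 0,"wy": 0,"wz": 0,"fingers": 1},{"x": 0,"y": 0,"z": 1,"wx": 0,"wy": 0,"wz": 0,"fingers": 0},{"x": 0,"y": 0,"z": 1,"wx": 0,"wy": 0,"wz": 0,"fingers": 0},{"x": 0,"y": 0,"z": 1,"wx": 0,"wy": 0,"wz": 0,"fingers": 0},{"x": 0,"y": 0,"z": 1,"wx": 0,"wy": 0,"wz": 0,"fingers": 0},{"x": 0,"y": 0,"z": 10,"wx": 0,"wy": 0,"wz": 0,"fingers": 0},{"x": 0,"y": 0,"z": 25,"wx": 0,"wy": 0,"wz": 0,"fingers": 0},{"x": 0,"y": 0,"z": 50,"wx": 0,"wy": 0,"wz": 0,"fingers": 0},{"x": 0,"y": 0,"z": 80,"wx": 0,"wy": 0,"wz": 0,"fingers": 0},{"x": -30,"y": 30,"z": 110,"wx": 0,"wy": 0,"wz": 0,"fingers": 0},{"x": -70,"y": 70,"z": 120,"wx": 0,"wy": 0,"wz": 0,"fingers": 0},{"x": -110,"y": 120,"z": 120,"wx": 0,"wy": 0,"wz": 0,"fingers": 0},{"x": -140,"y": 160,"z": 120,"wx": 0,"wy": 0,"wz": 0,"fingers": 0},{"x": -160,"y": 190,"z": 120,"wx": 0,"wy": 0,"wz": 0,"fingers": 0},{"x": -160,"y": 190,"z": 120,"wx": 0,"wy": 0,"wz": 0,"fingers": 0}]'

```text
time: 18.9
tool_pos: [0.3876, 0.4002, 0.2759]
tcp_rot: [1.786, 0.703, -1.782]
wrist_force: [-0.3, 0.6, 0.0]
width: 0.501
```

```bash
python3 st.py; cat > m2.py <<'E'
from workcell import eyes
for n in["scene","top"]:
    c=eyes.read_camera(n);cv2.imwrite(f"pics/{n}9.png",c["frame"][:,:,::-1]);np.savez(n+"0.npz",**c)
E
(echo "from h import *"; cat m2.py)>m3.py; python3 m3.py; python3 m.py
```

```text
pos [0.3876 0.4002 0.2759] x [ 0.001  0.002 -1.   ] yaw -47.08 q6 90.4 F [-0.28  0.61  0.01] T [-0.06 -0.03 -0.02] w 0.501 t 18.9
top 295 190 [0.546  0.2098 0.127 ] 2923
{0.11: 0, 0.112: 3, 0.114: 1, 0.116: 0, 0.118: 4, 0.12: 20, 0.122: 167, 0.124: 729, 0.126: 1038, 0.128: 478, 0.13: 53, 0.132: 6, 0.134: 3, 0.136: 2, 0.138: 2, 0.14: 3, 0.142: 3, 0.144: 5, 0.146: 41, 0.148: 149, 0.15: 0, 0.152: 0, 0.154: 0, 0.156: 0, 0.158: 0, 0.16: 0, 0.162: 0, 0.164: 0, 0.166: 0, 0.168: 0, 0.17: 0, 0.172: 0, 0.174: 0, 0.176: 0}
circ 0.5477284789085388 0.2102999985218048 0.07283340394496918
bar ((0.5479030609130859, 0.2105606347322464), (0.11009431630373001, 0.019756373018026352), 44.277347564697266) [0.54811592 0.21093854 0.15025508]
top 457 203 [ 0.5126 -0.1757  0.1271] 3001
{0.11: 15, 0.112: 16, 0.114: 11, 0.116: 8, 0.118: 21, 0.12: 23, 0.122: 167, 0.124: 645, 0.126: 1035, 0.128: 492, 0.13: 64, 0.132: 17, 0.134: 11, 0.136: 10, 0.138: 12, 0.14: 13, 0.142: 15, 0.144: 18, 0.146: 37, 0.148: 125, 0.15: 0, 0.152: 0, 0.154: 0, 0.156: 0, 0.158: 0, 0.16: 0, 0.162: 0, 0.164: 0, 0.166: 0, 0.168: 0, 0.17: 0, 
[... 771 characters left out ...]
162, 0.023193350061774254), 43.32498550415039) [0.55033892 0.20618117 0.15178628]
scene 222 280 [ 0.5316 -0.1919  0.1288] 3900
{0.11: 54, 0.112: 43, 0.114: 57, 0.116: 51, 0.118: 48, 0.12: 61, 0.122: 67, 0.124: 90, 0.126: 737, 0.128: 1538, 0.13: 284, 0.132: 36, 0.134: 47, 0.136: 44, 0.138: 46, 0.14: 45, 0.142: 44, 0.144: 47, 0.146: 42, 0.148: 62, 0.15: 0, 0.152: 0, 0.154: 0, 0.156: 0, 0.158: 0, 0.16: 0, 0.162: 0, 0.164: 0, 0.166: 0, 0.168: 0, 0.17: 0, 0.172: 0, 0.174: 0, 0.176: 0}
circ 0.5170751810073853 -0.18245704472064972 0.0732509195804596
bar ((0.5162768959999084, -0.18142040073871613), (0.10984688997268677, 0.021865200251340866), 52.936988830566406) [ 0.51802041 -0.18217334  0.15200892]
```

View pics/scene9.png

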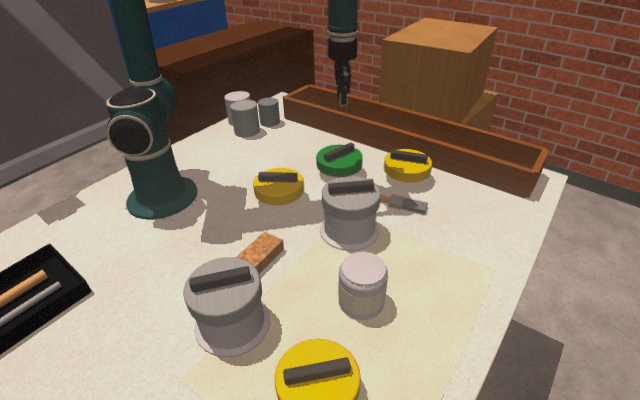

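View pics/top9.png

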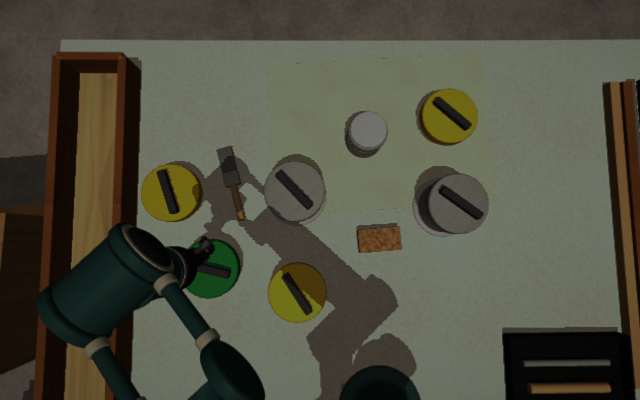

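The lid at (351,195) in the scene view now stands at about 128 mm, matching the locked pot at (230,280). The band is hidden, the lid is centred, and the tin, brush and block are where they were. Handing in.

```bash
python3 -c "
from workcell import finish_job
print(finish_job())"
```

```text
the job is handed in; nothing more can be done
None
```

The loose lid, on the left pot at about (0.548, 0.209), is locked, and I handed the job in at about 19 s of the 72 s allowed.

- **What I did:** I gripped the bar and pressed with about 10 N. I turned the lid clockwise about 72° until it dropped into its notches, then pushed it in to about 118 mm. From there it turned another 74° or so to the stop, where torque rose to about 1.6 N·m. I let it rise, opened the jaws and moved the arm clear.
- **Last checks:** In both cameras the lid's top reads 127–128.6 mm, the same as the already locked pot. The rubber band is hidden and the lid's centre is within about 1 mm of where it started. I did not measure the lid's tilt or speed separately.
- **Bystanders and arm:** The tin, brush and block look unmoved in the top view, judged by eye. The wrist force reads near zero.
- **Disagreement:** The two cameras differ by 2–5 mm on the lid's centre, partly because the slanted scene view also catches the lid's side. This was the same before and after the job.
- **Refused move:** My first move call was refused for missing keys in its rows. The arm did not move, and I resent it.

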